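# Change over the tube welding rack behind its isolator

### The arm

A 6-joint arm with a two-finger parallel gripper is mounted at the origin on the work surface. World frame = base frame: x ahead of the robot, y to its left, z up, the work surface at z = 0. Lengths are in mm, angles in rad, forces in N, time in s.
With the tool pointing down it reaches from about 300 to 775 mm from the base axis. Payload 14.6 kg.
Tool frame: the origin (TCP) lies midway between the tips of the shut fingers; the grasp point (between the pads) lies grasp_offset behind it (grasp_offset is the distance from the TCP to the grasp point, in mm); z points along the fingers, y is the line along which they close (so a half turn about z gives the same grasp; the last joint's range is limited). The gripper opens to 94 mm and grips with 3 to 60 N. Pads are 16 mm wide; open, the fingers measure 119 mm over their backs; the gripper's body (75 mm by 177 mm) begins 78 mm behind the grasp point.
Start: joints at [-1.196, 0.3, 1.521, -0, 1.321, -0.067], TCP at [235.154, -497.184, 205.446] pointing down, gripper open.
Joint ranges: [-3.03, 3.03], [-0.79, 2.21], [0.23, 2.52], [-1.04, 4.18], [0, 3.07], [-2.55, 2.55]. Speed limits (rad/s): [2.22, 2.22, 2.57, 3.14, 3.14, 3.14].

### API

Orientations are given as [roll, pitch, yaw] about the fixed x, y, z axes, in that order (R = Rz(yaw) Ry(pitch) Rx(roll)).
In Python, from cell import * gives the robot as it stands. The module is installed in compiled form; this text tells all that it offers.
- The arm moves only by the shell command python3 -m jog 'ROWS' [FORCE]. ROWS is JSON, a list of rows, each a list of 3 entries, a list of its own where there are three numbers: the finger opening in mm, from 0 to 94, then the shift along the tool's x, y, z in units of 50 mm (1.0 is 50 mm), then the turn about the tool's z in units of 180 degrees (1.0 is 180 degrees). In form: [[fingers, [dx, dy, dz], twist], ...]. A call has 1 to 20 rows; each row shifts and turns the commanded pose from where the row before left it, along the tool's axes as they then stand; what a row does not reach is not made up. A row lasts 1/10 s, in which the tool goes at most 50 mm and 8.59 degrees, less where a joint would pass 70% of its speed; a pose out of reach is approached as far as the arm can. A call with a number of a shift or a turn outside -1 to 1 is refused whole. A call with a gripper value outside its range is refused whole. The fingers move at their own pace and stop on an object; FORCE is the grip in N (left out, the last holds). Time passes only in rows, so rows that do not move let the fingers close. It gives the time, the measured TCP pose, the force, the opening and the grip force at its end, in the units of the state.
- read_state(): the state, without advancing time (a new reading comes with each control period).
- camera(name): name is "side" or "top" or "wrist"; returns the picture (480x640x3 uint8, red, green, blue); there is no depth.
- calibration(name): a dict with "mtx" (3x3 intrinsics, pixels), "cam_to_world" (4x4, takes a point from camera to world coordinates); the wrist camera has in their place "hand_eye" (4x4, takes a point from camera to tool coordinates, whose origin is the TCP and whose axes are the flange's). Camera axes: x right, y down, z forward; pixel columns grow to the right and rows downward; lengths in mm; the calibration is good to about 2 mm. A picture is of the moment at which its call begins: read the wrist's pose just before it. calibration takes no time and is no camera call.
- sign_off(): hands the job in; it is judged then, once.
Trained networks look in the newest picture that a camera, given by its name, has taken for a name from the list of things; names that differ only in an ending like _2 or _b are one class to them, and where a whole thing is asked for, a point or a joint stands for the part that bears it (a point fixed in the world has none). Each returns a list of dicts, best first, with "conf" (0 to 1); they miss things now and then, are a little off and sometimes report something else, mostly with a low value. They report only what shows in the picture. A call takes as long as a camera call.
- regions_of(camera, query): "pixels" (480x640 bool, what is visible of it) and "rect" ([centre column, centre row, width, height] in pixels, round what is visible of it).
The state is a dict: "clock": time; "joints": joint angles; "qd": joint speeds; "effort": joint torques, N m; "eef_pos": TCP position; "eef_rot": TCP orientation; "wrist_force": force on the tool from outside, world axes, zero at the start; "moment": the same for the moment, N m; "finger_gap": finger opening in mm; "finger_force": force on a finger pad.
Only numpy, scipy, OpenCV 4.12 (cv2) and the standard library are available. Lean on these libraries where they do the work, as an engineer would, in place of code of your own. Each camera call takes 0.05 s, during which the arm holds its last target. There are 200 camera calls.

### The job

Change over the tube rack for the next weld: first click the isolator toggle off (over to the white dot), and keep it off whenever you touch a tube. Lift every welded tube (banded, black plugs) out of the V-cradles and lay it down inside the blue tray, and lay every new white tube in a cradle of its own, centred across both saddle bars with its plugs outside them; then, with all tubes in place, click the isolator back on (over to the green dot), leaving the glass jar standing.

Things in the scene. Friction and masses are not known exactly. Their poses are not given: they have to be found in the camera images.
- new0: NEW tube, all white, orange plugs: 28 mm diameter, 96 mm bare length, hexagonal plug 34 mm across flats, 9 mm thick on each end (114 mm overall), 120 to 260 g. Origin at its middle on the axis; x axis along the tube. Grip across the middle. Starts on the bench on a plug flat (axis 17 mm up). Three or four of the four are present.
- new1: NEW tube, all white, orange plugs: 28 mm diameter, 96 mm bare length, hexagonal plug 34 mm across flats, 9 mm thick on each end (114 mm overall), 120 to 260 g. Origin at its middle on the axis; x axis along the tube. Grip across the middle. Starts on the bench on a plug flat (axis 17 mm up). Three or four of the four are present.
- new2: NEW tube, all white, orange plugs: 28 mm diameter, 96 mm bare length, hexagonal plug 34 mm across flats, 9 mm thick on each end (114 mm overall), 120 to 260 g. Origin at its middle on the axis; x axis along the tube. Grip across the middle. Starts on the bench on a plug flat (axis 17 mm up). Three or four of the four are present.
- new3: NEW tube, all white, orange plugs: 28 mm diameter, 96 mm bare length, hexagonal plug 34 mm across flats, 9 mm thick on each end (114 mm overall), 120 to 260 g. Origin at its middle on the axis; x axis along the tube. Grip across the middle. Starts on the bench on a plug flat (axis 17 mm up). Three or four of the four are present.
- welded0: WELDED tube, steel with a copper and blue band round its middle, black plugs: 28 mm diameter, 96 mm bare length, hexagonal plug 34 mm across flats, 9 mm thick on each end (114 mm overall), 120 to 260 g. Origin at its middle on the axis; x axis along the tube. Grip across the middle. Starts in a cradle of the rack. One or two of the three are present.
- welded1: WELDED tube, steel with a copper and blue band round its middle, black plugs: 28 mm diameter, 96 mm bare length, hexagonal plug 34 mm across flats, 9 mm thick on each end (114 mm overall), 120 to 260 g. Origin at its middle on the axis; x axis along the tube. Grip across the middle. Starts in a cradle of the rack. One or two of the three are present.
- welded2: WELDED tube, steel with a copper and blue band round its middle, black plugs: 28 mm diameter, 96 mm bare length, hexagonal plug 34 mm across flats, 9 mm thick on each end (114 mm overall), 120 to 260 g. Origin at its middle on the axis; x axis along the tube. Grip across the middle. Starts in a cradle of the rack. One or two of the three are present.
- rack: Fixed rack, base 100 x 260 x 8 mm, with two toothed aluminium saddle bars 10 mm thick along y at x = -32 and +32 mm (54 mm free between for fingers). Teeth form four 45 degree V cradles 60 mm apart; V bottoms 45, tooth tops 75 mm above the bench. A tube lies along x in one V across both bars, plugs outside them. Origin on the bench at its centre.
- cradle0 (a point): Where the middle (axis) of a tube comes to lie in cradle 0 of the rack: 64.8 mm above the bench; the axes are the rack's.
- cradle1 (a point): Where the middle (axis) of a tube comes to lie in cradle 1 of the rack: 64.8 mm above the bench; the axes are the rack's.
- cradle2 (a point): Where the middle (axis) of a tube comes to lie in cradle 2 of the rack: 64.8 mm above the bench; the axes are the rack's.
- cradle3 (a point): Where the middle (axis) of a tube comes to lie in cradle 3 of the rack: 64.8 mm above the bench; the axes are the rack's.
- tray: Loose blue open tray, outside 140 (x) x 170 (y) x 30 mm high, walls and floor about 4 mm, 700 g. Origin under its centre. Room for two tubes side by side along x, at y = +38 and -38 mm; a tube lying on its floor has its axis 21 mm above the bench.
- isolator_box: Fixed grey switch box, 100 (x) x 80 (y) x 55 mm high, origin on the bench at its centre. Its toggle swings in the box's xz plane about a hinge along y on the top face (55 mm up), over x = y = 0. A white dot marks the off side (-x), a green dot the on side (+x).
- isolator (a joint): Isolator toggle (rad): 0 = off, leaning 0.5 rad to the white dot (box -x); 1.0 = on, leaning 0.5 rad to the green dot (box +x). A snap-over spring drives it from its centre (0.5) to the nearer stop; about 4 N near the tip starts it, falling to nothing at the centre, past which it clicks over by itself. Starts on.
- isolator_tip (a point): Centre of the red ball (18 mm diameter) at the end of the toggle, 62 mm from the hinge along a round steel stem 11 mm thick; about 109 mm above the bench at either end stop, and 30 mm to that side of the hinge.
- jar: Amber glass jar with red cap, 60 mm diameter, 90 mm high, standing on the bench; leave it standing. Origin under its centre, z up.

How it is judged (in metres and radians):
On the way, in this order (a step that is already met when the one before it is completed fails the run):
1. the isolator is clicked off (value of joint isolator below 0.12 rad), for 0.2 s.
2. with the isolator off, every welded tube lies in the tray and every new tube in a cradle, let go (value of joint isolator below 0.12 rad and x of new0 in the frame of rack between -0.014 and 0.014 m and y of new0 in the frame of rack between -0.115 and 0.115 m and z of new0 in the frame of rack between 0.0598 and 0.0698 m and angle between the x axis of each of new0, new1, new2, new3 and the x axis of rack, either way round below 0.12 rad and x of new1 in the frame of rack between -0.014 and 0.014 m and y of new1 in the frame of rack between -0.115 and 0.115 m and z of new1 in the frame of rack between 0.0598 and 0.0698 m and x of new2 in the frame of rack between -0.014 and 0.014 m and y of new2 in the frame of rack between -0.115 and 0.115 m and z of new2 in the frame of rack between 0.0598 and 0.0698 m and x of new3 in the frame of rack between -0.014 and 0.014 m and y of new3 in the frame of rack between -0.115 and 0.115 m and z of new3 in the frame of rack between 0.0598 and 0.0698 m and x of welded0 in the frame of tray between -0.066 and 0.066 m and y of welded0 in the frame of tray between -0.081 and 0.081 m and z of welded0 in the frame of tray between 0.005 and 0.035 m and x of welded1 in the frame of tray between -0.066 and 0.066 m and y of welded1 in the frame of tray between -0.081 and 0.081 m and z of welded1 in the frame of tray between 0.005 and 0.035 m and x of welded2 in the frame of tray between -0.066 and 0.066 m and y of welded2 in the frame of tray between -0.081 and 0.081 m and z of welded2 in the frame of tray between 0.005 and 0.035 m and linear speed of each of new0, new1, new2, new3, welded0, welded1, welded2 below 0.03 m/s and contact force between the fingers and new0 below 0.1 N and contact force between the fingers and new1 below 0.1 N and contact force between the fingers and new2 below 0.1 N and contact force between the fingers and new3 below 0.1 N and contact force between the fingers and welded0 below 0.1 N and contact force between the fingers and welded1 below 0.1 N and contact force between the fingers and welded2 below 0.1 N), for 0.2 s.
3. the isolator is clicked back on (value of joint isolator above 0.88 rad), for 0.2 s.
At the end, for the whole second after the job is handed in: Toggle on (above 0.88); each new tube in a cradle (middle within 14 mm of centre along the tube, 5 mm of seated height, 0.12 rad of the cradle's direction); each welded tube in the tray (middle inside its walls, 5 to 35 mm above its underside); all still and released; jar standing (value of joint isolator above 0.88 rad and x of new0 in the frame of rack between -0.014 and 0.014 m and y of new0 in the frame of rack between -0.115 and 0.115 m and z of new0 in the frame of rack between 0.0598 and 0.0698 m and angle between the x axis of each of new0, new1, new2, new3 and the x axis of rack, either way round below 0.12 rad and x of new1 in the frame of rack between -0.014 and 0.014 m and y of new1 in the frame of rack between -0.115 and 0.115 m and z of new1 in the frame of rack between 0.0598 and 0.0698 m and x of new2 in the frame of rack between -0.014 and 0.014 m and y of new2 in the frame of rack between -0.115 and 0.115 m and z of new2 in the frame of rack between 0.0598 and 0.0698 m and x of new3 in the frame of rack between -0.014 and 0.014 m and y of new3 in the frame of rack between -0.115 and 0.115 m and z of new3 in the frame of rack between 0.0598 and 0.0698 m and x of welded0 in the frame of tray between -0.066 and 0.066 m and y of welded0 in the frame of tray between -0.081 and 0.081 m and z of welded0 in the frame of tray between 0.005 and 0.035 m and x of welded1 in the frame of tray between -0.066 and 0.066 m and y of welded1 in the frame of tray between -0.081 and 0.081 m and z of welded1 in the frame of tray between 0.005 and 0.035 m and x of welded2 in the frame of tray between -0.066 and 0.066 m and y of welded2 in the frame of tray between -0.081 and 0.081 m and z of welded2 in the frame of tray between 0.005 and 0.035 m and linear speed of each of new0, new1, new2, new3, welded0, welded1, welded2 below 0.03 m/s and contact force between the fingers and new0 below 0.1 N and contact force between the fingers and new1 below 0.1 N and contact force between the fingers and new2 below 0.1 N and contact force between the fingers and new3 below 0.1 N and contact force between the fingers and welded0 below 0.1 N and contact force between the fingers and welded1 below 0.1 N and contact force between the fingers and welded2 below 0.1 N and angle between jar's own z axis and vertical below 0.3 rad); the robot touches nothing.
It fails at once if the fingers touch a tube while the isolator is on (past its centre) (value of joint isolator above 0.5 rad and (contact force between the fingers and new0 above 1 N or contact force between the fingers and new1 above 1 N or contact force between the fingers and new2 above 1 N or contact force between the fingers and new3 above 1 N or contact force between the fingers and welded0 above 1 N or contact force between the fingers and welded1 above 1 N or contact force between the fingers and welded2 above 1 N)).
It fails at once if the jar is knocked over (angle between jar's own z axis and vertical above 0.6 rad).
Of new0, new1, new2, new3 only 3 to 4 are there at a start; the rules pass over those that are not, and their reading is None.
Of welded0, welded1, welded2 only 1 to 2 are there at a start; the rules pass over those that are not, and their reading is None.
At some moment in a run one of new0, new1, new2, new3 may be knocked a few centimetres aside while the robot is not near it.
It also fails if it takes over 208 s, if anything falls off the work surface, if the arm or the gripper's body presses on something with over 40 N, if the wrist force passes 120 N, or if a joint passes its speed limit or range.

## Working session

There is one attempt and no reset: what is moved stays moved. The work goes in short steps, Python scripts to look and compute and a shell command to move; the robot and the scene stay as the last step left them, time stands still between calls to the robot, and variables do not carry over. Pictures are saved under pics/ and viewed, at most 14 in all, crops included, and the job is handed in when it is done.

```bash
mkdir -p pics; python3 - <<'E'
from cell import *
import cv2,numpy as np
np.set_printoptions(precision=3,suppress=True)
print(read_state())
for n in ("top","side","wrist"):
    cv2.imwrite(f"pics/{n}0.png",camera(n)[:,:,::-1]); print(n,calibration(n))
E
```

```text
{'clock': 0.0, 'joints': array([-1.196,  0.3  ,  1.522,  0.   ,  1.321, -0.067]), 'qd': array([ 0.002,  0.   , -0.   , -0.001, -0.001,  0.001]), 'effort': array([  0.002, -53.181, -35.273,   0.071,   0.024,  -0.   ]), 'eef_pos': array([ 235.056, -496.939,  204.869]), 'eef_rot': array([-3.14 , -0.   ,  0.442]), 'wrist_force': array([ 0.177,  0.702, -0.823]), 'moment': array([ 0.009, -0.052,  0.018]), 'finger_force': 0.0, 'finger_gap': 94.01416300897297}
top {'mtx': array([[547.588,   0.   , 316.062],
       [  0.   , 547.588, 238.603],
       [  0.   ,   0.   ,   1.   ]]), 'cam_to_world': array([[  -0.02 ,   -0.987,    0.16 ,  370.457],
       [  -1.   ,    0.019,   -0.012,   25.017],
       [   0.009,   -0.16 ,   -0.987, 1265.762],
       [   0.   ,    0.   ,    0.   ,    1.   ]])}
side {'mtx': array([[573.462,   0.   , 321.216],
       [  0.   , 573.462, 228.179],
       [  0.   ,   0.   ,   1.   ]]), 'cam_to_world': array([[ -0.772,  -0.326,   0.545,  34.178],
       [ -0.635,   0.407,  -0.657, 685.484],
       [ -0.008,  -0.854,  -0.521, 619.557],
       [  0.   ,   0.   ,   0.   ,   1.   ]])}
wrist {'mtx': array([[370.272,   0.   , 317.918],
       [  0.   , 370.272, 239.978],
       [  0.   ,   0.   ,   1.   ]]), 'hand_eye': array([[   0.001,   -0.964,   -0.267,   77.358],
       [   1.   ,    0.001,    0.002,    1.365],
       [  -0.002,   -0.267,    0.964, -178.895],
       [   0.   ,    0.   ,    0.   ,    1.   ]])}
```

View pics/top0.png

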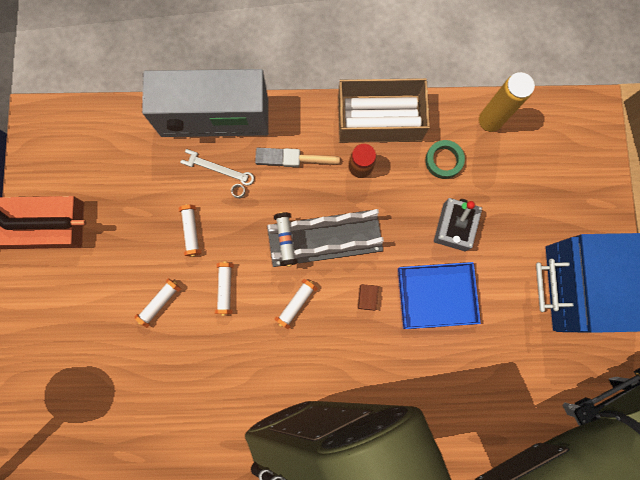

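View pics/side0.png

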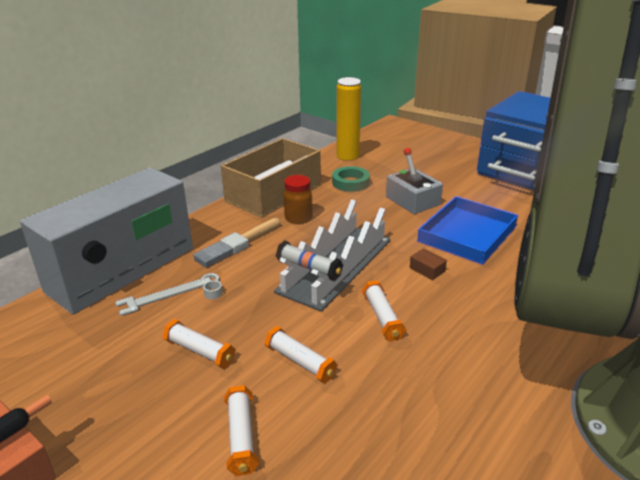

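Top: welded tube in the left cradle of the rack (285,238); new tubes at (190,230), (224,288), (157,302), (295,303); tray at (440,296); toggle box at (459,224) with red tip leaning to green dot; jar at (363,160).

```bash
cat > h.py <<'E'
from cell import *
import cv2,numpy as np
from scipy.spatial.transform import Rotation as R
np.set_printoptions(precision=1,suppress=True)
def campose(n):
    c=calibration(n)
    if n!="wrist": return c["mtx"],c["cam_to_world"]
    s=read_state(); T=np.eye(4); T[:3,:3]=R.from_euler('xyz',s["eef_rot"]).as_matrix(); T[:3,3]=s["eef_pos"]
    return c["mtx"],T@c["hand_eye"]
def unproj(uv,z,K,T):
    uv=np.atleast_2d(np.asarray(uv,float)); d=np.c_[uv,np.ones(len(uv))]@np.linalg.inv(K).T@T[:3,:3].T
    o=T[:3,3]; return (o+d*((z-o[2])/d[:,2])[:,None])[:,:2]
def proj(P,K,T):
    p=(np.atleast_2d(P)-T[:3,3])@T[:3,:3]@K.T; return p[:,:2]/p[:,2:]
def snap(n,name=None):
    K,T=campose(n); im=camera(n)
    if name: cv2.imwrite(f"pics/{name}.png",im[:,:,::-1])
    return im,K,T
def look(n,q,z,K,T,minc=0.3):
    out=[]
    for r in regions_of(n,q):
        if r["conf"]<minc: continue
        ys,xs=np.nonzero(r["pixels"])
        w=unproj(np.c_[xs,ys],z,K,T).astype(np.float32)
        (c,sz,a)=cv2.minAreaRect(w)
        if sz[0]<sz[1]: sz=sz[::-1];a+=90
        print(q,round(r["conf"],2),"px",np.array(r["rect"]),"c",np.array(c),"mean",w.mean(0),"size",np.array(sz),"long axis deg",round((a+90)%180-90,1),flush=True)
        out.append((c,sz,a))
    return out
def delta(goal,yaw=None):
    "rows needed: shift in tool axes (units of 50mm), twist in units of 180deg"
    s=read_state(); M=R.from_euler('xyz',s["eef_rot"]); d=M.inv().apply(np.array(goal)-s["eef_pos"])/50
    y=s["eef_rot"][2]; t=None if yaw is None else -(((yaw-np.degrees(y))+90)%180-90)/180
    np.set_printoptions(precision=3,suppress=True); print("now",s["eef_pos"],np.degrees(y),"j6",s["joints"][5],"shift",d,"|",np.linalg.norm(d),"twist",t); np.set_printoptions(precision=1,suppress=True)
E
python3 - <<'E'
from h import *
im,K,T=snap("top")
for q,z in (("new0",17),("welded0",65),("rack",8),("tray",30),("isolator_box",55),("isolator_tip",109),("jar",90)): look("top",q,z,K,T)
E
```

```text
new0 0.97 px [160.3 303.1  44.6  52.3] c [433.2 371. ] mean [432.7 371.9] size [122.   37.5] long axis deg -41.2
new0 0.71 px [297.2 302.3  44.5  45.4] c [424.2  58.3] mean [423.8  59.7] size [119.3  37.4] long axis deg -38.3
new0 0.61 px [191.4 232.   21.6  48.8] c [598.8 300.2] mean [597.3 300.9] size [119.   34.5] long axis deg 6.1
welded0 0.8 px [285.4 241.1  25.2  55.4] c [566.2  79.1] mean [566.4  78.4] size [123.5  38.8] long axis deg 6.7
rack 0.86 px [327.1 238.4 115.9  57.5] c [577.1 -12.8] mean [578.5 -23.4] size [262.7 103. ] long axis deg -83.6
tray 0.68 px [298.8 303.4  45.6  49.4] c [425.7  58.4] mean [425.1  58.4] size [121.7  38.8] long axis deg -37.6
tray 0.62 px [440.5 296.7  83.3  68.6] c [ 437.6 -263.6] mean [ 436.5 -263.3] size [174.6 139.7] long axis deg -87.2
tray 0.34 px [326.6 239.3 114.2  56.7] c [574.1 -10.4] mean [574.9 -22.6] size [257.  100.6] long axis deg -82.8
isolator_box 0.66 px [459.5 222.8  47.   50.3] c [ 596.6 -310.6] mean [ 594.1 -310.2] size [116.3  87. ] long axis deg -17.5
isolator_box 0.32 px [325.8 236.8 118.2  56.9] c [570.5 -10.1] mean [570.9 -22.3] size [255.3 101.4] long axis deg -82.9
isolator_tip 0.55 px [468.4 210.6  14.   17.1] c [ 613.9 -315.9] mean [ 614.4 -317.1] size [48.  12.5] long axis deg -34.9
jar 0.73 px [159.5 302.   45.6  48.7] c [430.  351.4] mean [428.3 352.2] size [114.9  36.9] long axis deg -41.2
```

```bash
python3 - <<'E'
from h import *
import cell
print([ (k,getattr(cell,k)) for k in dir(cell) if 'off' in k.lower() or 'grasp' in k.lower()])
delta([610,-310,230],-17.5)
E
```

```text
[('grasp_offset', 18.8), ('sign_off', <function connect.<locals>.done at 0x7f2288df7ba0>)]
now [ 235.139 -497.172  205.419] 25.309838488684846 j6 -0.06657088769714133 shift [ 8.378 -0.179 -0.491] | 8.394237735844419 twist 0.23783243604824914
```

```bash
python3 -m jog '[[0,[0.6,-0.012,-0.035],0],[0,[0.6,-0.012,-0.035],0],[0,[0.6,-0.012,-0.035],0],[0,[0.6,-0.012,-0.035],0],[0,[0.6,-0.012,-0.035],0],[0,[0.6,-0.012,-0.035],0],[0,[0.6,-0.012,-0.035],0],[0,[0.6,-0.012,-0.035],0],[0,[0.6,-0.012,-0.035],0],[0,[0.6,-0.012,-0.035],0],[0,[0.6,-0.012,-0.035],0],[0,[0.6,-0.012,-0.035],0],[0,[0.6,-0.012,-0.035],0],[0,[0.6,-0.012,-0.035],0],[0,[0,0,0],0.045],[0,[0,0,0],0.045],[0,[0,0,0],0.045],[0,[0,0,0],0.045],[0,[0,0,0],0.045],[0,[0,0,0],0.012]]' 
python3 - <<'E'
from h import *
im,K,T=snap("wrist","w1")
look("wrist","isolator_box",55,K,T); look("wrist","isolator_tip",109,K,T)
h=cv2.cvtColor(im,cv2.COLOR_RGB2HSV)
for nm,lo,hi,z in (("red",(0,170,120),(8,255,255),109),("green",(50,120,80),(80,255,255),55)):
    m=cv2.inRange(h,lo,hi); n,_,st,c=cv2.connectedComponentsWithStats(m)
    for i in range(1,n):
        if st[i,4]>60: print(nm,c[i],st[i,4],unproj(c[i],z,K,T))
delta([0,0,0])
E
```

```text
clock: 2.55
eef_pos: [611.2, -310.0, 229.8]
eef_rot: [-3.142, 0.0, -0.308]
wrist_force: [0.1, 0.1, 0.4]
finger_gap: 0.4
finger_force: 0.0
isolator_box 0.89 px [328.4 221.4  81.2 109.9] c [ 606.5 -320.3] mean [ 605.4 -319.9] size [112.2  79.1] long axis deg -17.9
isolator_tip 0.62 px [330.5 215.6  22.   33.1] c [ 624.6 -324.4] mean [ 624.9 -325.9] size [26. 17.] long axis deg -43.0
red [ 29.8 148. ] 3113 [[ 746.3 -117.4]]
red [329.9 211.2] 338 [[ 627.  -327.1]]
green [328.6 190.6] 210 [[ 635.9 -330.4]]
now [ 611.213 -309.998  229.833] -17.275673869703652 j6 1.349511138098756 shift [-13.513  -2.29    4.6  ] | 14.456876558617125 twist None
```

View pics/w1.png

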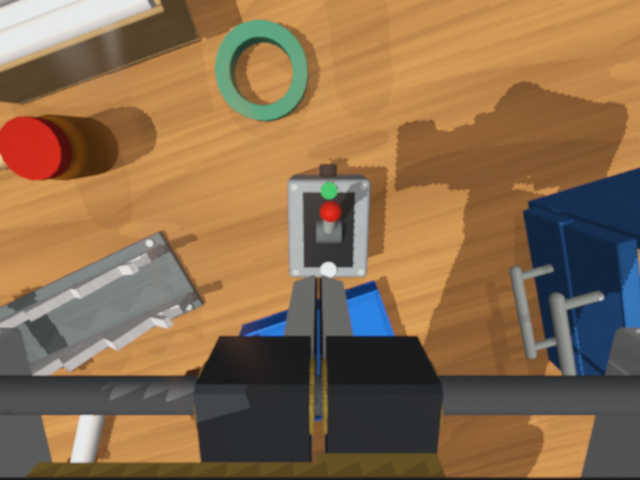

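Box fills (288-370,176-277); red tip (330,211), white dot (328,269), green (329,190). Rack and tray partly visible.

```bash
python3 -m jog '[[0,[0.35,0.08,0],0],[0,[0.35,0.08,0],0],[0,[0.35,0.075,0],0],[0,[0,0,0.5],0],[0,[0,0,0.5],0],[0,[0,0,0.5],0],[0,[0,0,0.5],0],[0,[0,0,0.5],0],[0,[0,0,0.1],0]]' 
python3 -m jog '[[0,[-0.15,0,0],0],[0,[-0.15,0,0],0],[0,[-0.1,0,0],0],[0,[-0.1,0,0],0],[0,[-0.1,0,0],0],[0,[-0.1,0,0],0],[0,[-0.1,0,0],0],[0,[-0.1,0,0],0],[0,[-0.1,0,0],0],[0,[-0.1,0,0],0],[0,[-0.04,0,0],0],[0,[0,0,0],0],[0,[0.3,0,0],0],[0,[0,0,-0.6],0],[0,[0,0,-0.6],0],[0,[0,0,-0.6],0],[0,[0,0,-0.6],0]]'
python3 - <<'E'
from h import *
im,K,T=snap("wrist")
look("wrist","isolator_tip",109,K,T)
h=cv2.cvtColor(im,cv2.COLOR_RGB2HSV)
m=cv2.inRange(h,(0,170,120),(8,255,255)); n,_,st,c=cv2.connectedComponentsWithStats(m)
for i in range(1,n):
    if st[i,4]>60: print(c[i],st[i,4],unproj(c[i],109,K,T))
# rack from the side/top: welded and news
K,T=campose("top"); camera("top")
for q,z in (("welded0",65),("new0",17),("rack",8)): look("top",q,z,K,T)
delta([560,60,260],6.5)
E
```

```text
clock: 3.6
eef_pos: [656.7, -336.2, 96.4]
eef_rot: [-3.14, 0.005, -0.301]
wrist_force: [0.2, 0.5, 0.7]
finger_gap: 0.4
finger_force: 0.0
clock: 5.3
eef_pos: [617.7, -324.3, 221.1]
eef_rot: [-3.142, 0.0, -0.303]
wrist_force: [-0.4, 0.1, -1.1]
finger_gap: 0.2
finger_force: 0.0
isolator_tip 0.59 px [317.3 261.2  12.6  32.5] c [ 598.  -318.3] mean [ 598.  -318.2] size [25.3  8.4] long axis deg -17.6
[ 18.4 161.3] 2282 [[ 743.8 -124. ]]
welded0 0.84 px [285.8 240.   22.4  56.3] c [567.   79.2] mean [566.8  79.1] size [125.1  38. ] long axis deg 7.2
new0 0.97 px [158.7 301.2  45.6  48.1] c [432.6 371.5] mean [431.8 373.5] size [120.5  34.5] long axis deg -41.2
new0 0.76 px [226.1 288.   20.4  55.8] c [463.7 221.8] mean [463.6 221.3] size [122.6  36.8] long axis deg -1.9
new0 0.7 px [191.7 231.6  16.8  51.9] c [599.  300.3] mean [598.7 301. ] size [119.8  33.2] long axis deg 7.2
new0 0.67 px [326.6 238.7 112.7  57.7] c [575.8 -11.8] mean [577.  -22.5] size [262.8 102. ] long axis deg -83.4
new0 0.63 px [416.4 290.   32.   59. ] c [ 460.3 -191.7] mean [ 463.2 -203.8] size [140.1  66.9] long axis deg -29.2
new0 0.61 px [297.7 301.8  40.   50.1] c [425.7  59.1] mean [426.4  58.4] size [121.5  37.4] long axis deg -38.1
rack 0.82 px [326.4 238.8 114.8  56.5] c [577.2 -12.6] mean [578.4 -23.7] size [263.2 100.4] long axis deg -82.8
now [ 617.401 -324.17   218.277] -17.347874817096336 j6 1.3375803961708783 shift [-3.389 -6.992 -0.823] | 7.813370210296603 twist -0.132488193428313
```

```bash
python3 -m jog '[[60,[-0.225,-0.493,-0.016],0],[60,[-0.225,-0.493,-0.016],0],[60,[-0.225,-0.493,-0.016],0],[60,[-0.225,-0.493,-0.016],0],[60,[-0.225,-0.493,-0.016],0],[60,[-0.225,-0.493,-0.016],0],[60,[-0.225,-0.493,-0.016],0],[60,[-0.225,-0.493,-0.016],0],[60,[-0.225,-0.493,-0.016],0],[60,[-0.225,-0.493,-0.016],0],[60,[-0.225,-0.493,-0.016],0],[60,[-0.225,-0.493,-0.016],0],[60,[-0.225,-0.493,-0.016],0],[60,[-0.225,-0.493,-0.016],0],[60,[-0.225,-0.493,-0.016],0],[46,[0,0,0],-0.0447],[46,[0,0,0],-0.0447],[46,[0,0,0],-0.0447],[46,[0,0,0],0]]' 
python3 - <<'E'
from h import *
im,K,T=snap("wrist","w2")
for q,z in (("welded0",65),("rack",8)): look("wrist",q,z,K,T)
delta([567,79,230],6.8)
im2,K,T=snap("top","t2")
a=im2[190:260,250:500]; b=im2[260:330,250:500]
cv2.imwrite("pics/m2.png",np.vstack([cv2.resize(im,(800,600))[:400,:,::-1],cv2.resize(im2[180:250,400:520],(343,200),interpolation=cv2.INTER_CUBIC)[:,:,::-1].repeat(1,0).astype('uint8') if False else cv2.copyMakeBorder(cv2.resize(im2[180:250,400:520],(343,200))[:,:,::-1],0,0,0,457,cv2.BORDER_CONSTANT)]))
E
```

```text
clock: 7.5
eef_pos: [566.6, 78.9, 230.8]
eef_rot: [-3.142, 0.002, 0.121]
wrist_force: [-0.2, 1.4, 0.0]
finger_gap: 46.0
finger_force: 0.0
welded0 0.94 px [314.7 221.2  45.8 125.9] c [565.6  77.3] mean [567.1  77.4] size [124.9  38.5] long axis deg 7.3
rack 0.9 px [413.8 214.5 270.1 102.3] c [576.1 -29.1] mean [579.4 -30.5] size [294.2 110.3] long axis deg -82.5
now [566.774  78.824 231.391] 6.5555163261567015 j6 1.530565067587685 shift [ 0.005 -0.003  0.028] | 0.02839963716883625 twist -0.0013582426324627286
```

View pics/m2.png

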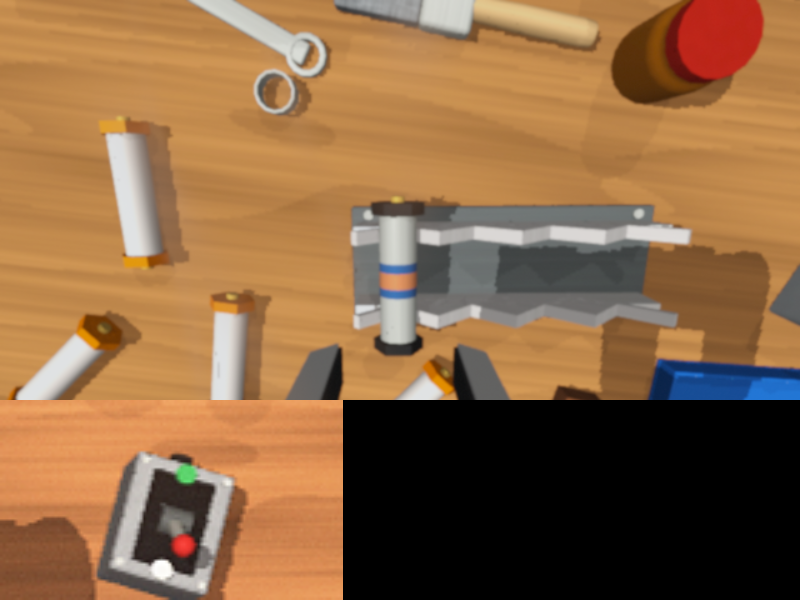

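Toggle is now at the white dot (off). Tube is centred at about (398,280) in this view, across both bars.

```bash
python3 -m jog '[[46,[0,0.03,0.5],-0.002],[46,[0,0,0.5],0],[46,[0,0,0.5],0],[46,[0,0,0.5],0],[46,[0,0,0.5],0],[46,[0,0,0.5],0],[46,[0,0,0.4],0],[46,[0,0,0.3],0],[46,[0,0,0],0],[15,[0,0,0],0],[15,[0,0,0],0],[15,[0,0,0],0],[15,[0,0,0],0],[15,[0,0,0],0]]' 25
python3 - <<'E'
from h import *
delta([437.5,-264,150],4)
E
```

```text
clock: 9.1
eef_pos: [567.6, 78.7, 48.3]
eef_rot: [-3.14, -0.002, 0.125]
wrist_force: [-1.1, 9.4, 3.3]
finger_gap: 27.4
finger_force: 25.0
now [567.614  78.682  48.316] 7.155741251616929 j6 1.5178163382808763 shift [-3.431  6.473 -2.052] | 7.607895563680776 twist 0.01753189584231628
```

```bash
python3 -m jog '[[15,[0,0,-0.4],0],[15,[0,0,-0.5],0],[15,[0,0,-0.5],0],[15,[0,0,-0.5],0],[15,[0,0,-0.15],0]]'
python3 -m jog '[[15,[-0.245,0.462,0],0],[15,[-0.245,0.462,0],0],[15,[-0.245,0.462,0],0],[15,[-0.245,0.462,0],0],[15,[-0.245,0.462,0],0],[15,[-0.245,0.462,0],0],[15,[-0.245,0.462,0],0],[15,[-0.245,0.462,0],0],[15,[-0.245,0.462,0],0],[15,[-0.245,0.462,0],0],[15,[-0.245,0.462,0],0],[15,[-0.245,0.462,0],0],[15,[-0.245,0.462,0],0],[15,[-0.245,0.462,0],0],[15,[0,0,0],0.024],[15,[0,0,0],0]]'
python3 - <<'E'
from h import *
delta([437.5,-264,8],2.8)
im,K,T=snap("wrist","w3")
look("wrist","tray",30,K,T)
look("wrist","welded0",145,K,T)
E
```

```text
clock: 9.6
eef_pos: [568.1, 77.5, 152.6]
eef_rot: [3.141, -0.005, 0.125]
wrist_force: [-0.0, -1.0, -1.1]
finger_gap: 27.3
finger_force: 25.0
clock: 11.2
eef_pos: [436.7, -265.2, 148.9]
eef_rot: [-3.141, 0.001, 0.047]
wrist_force: [0.8, 0.8, -1.0]
finger_gap: 27.6
finger_force: 25.0
now [ 436.731 -265.175  148.859] 2.681038506953299 j6 0.9065694911512115 shift [ 0.018 -0.021  2.817] | 2.817313486352178 twist -0.000660897183592763
tray 0.75 px [319.8 228.2 216.  167. ] c [ 439.2 -267.4] mean [ 452.3 -267.4] size [169.1 139.8] long axis deg -87.3
welded0 0.73 px [314.8 307.1  88.  252.2] c [ 419.9 -269. ] mean [ 437.9 -266.6] size [150.9  43.8] long axis deg 4.3
welded0 0.37 px [ 90.   54.  180.  107.5] c [ 547.3 -154. ] mean [ 546.8 -156.2] size [84.3 43.4] long axis deg -83.2
```

```bash
python3 -m jog '[[15,[0.02,0.02,0.5],0],[15,[0,0,0.5],0],[15,[0,0,0.5],0],[15,[0,0,0.5],0],[15,[0,0,0.4],0],[15,[0,0,0.25],0],[15,[0,0,0.1],0],[15,[0,0,0.05],0],[15,[0,0,0],0],[45,[0,0,0],0],[45,[0,0,0],0],[45,[0,0,0],0],[45,[0,0,0],0],[45,[0,0,-0.3],0],[45,[0,0,-0.5],0],[45,[0,0,-0.5],0],[45,[0,0,-0.5],0],[45,[0,0,-0.5],0],[45,[0,0,-0.5],0]]'
python3 - <<'E'
from h import *
snap("top"); K,T=campose("top")
look("top","welded0",21,K,T);look("top","tray",30,K,T)
im,K,T=snap("wrist","w4"); look("wrist","welded0",21,K,T); look("wrist","new0",17,K,T)
delta([425,58.5,150],-38)
E
```

```text
clock: 13.25
eef_pos: [438.1, -265.7, 150.6]
eef_rot: [3.141, -0.0, 0.049]
wrist_force: [0.3, -0.0, -1.0]
finger_gap: 45.1
finger_force: 0.0
welded0 0.72 px [225.4 287.5  22.1  53.4] c [463.3 221. ] mean [462.5 220.6] size [117.7  38.3] long axis deg -1.1
tray 0.6 px [429.2 297.5  56.9  69.7] c [ 436.6 -243.9] mean [ 438.2 -212.2] size [139.7 135.8] long axis deg 2.5
welded0 0.88 px [314.8 232.3  49.7 142.8] c [ 435.9 -267.7] mean [ 438.2 -267.5] size [125.3  38.6] long axis deg 3.3
now [ 437.872 -265.534  148.459] 2.8301423555787655 j6 0.9047265706128194 shift [ 0.063 -6.486 -0.025] | 6.485863102660315 twist 0.2268341241976598
```

```bash
python3 -m jog '[[60,[0,-0.463,0],0],[60,[0,-0.463,0],0],[60,[0,-0.463,0],0],[60,[0,-0.463,0],0],[60,[0,-0.463,0],0],[60,[0,-0.463,0],0],[60,[0,-0.463,0],0],[60,[0,-0.463,0],0],[60,[0,-0.463,0],0],[60,[0,-0.463,0],0],[60,[0,-0.463,0],0],[60,[0,-0.463,0],0],[60,[0,-0.463,0],0],[60,[0,-0.463,0],0],[60,[0,0,0],0.045],[60,[0,0,0],0.045],[60,[0,0,0],0.045],[60,[0,0,0],0.045],[60,[0,0,0],0.046],[60,[0,0,0],0]]'
python3 - <<'E'
from h import *
im,K,T=snap("wrist","w5"); o=look("wrist","new0",17,K,T)
delta([425,58.5,7],-38)
E
```

```text
clock: 15.55
eef_pos: [421.8, 57.9, 148.6]
eef_rot: [3.141, 0.001, -0.663]
wrist_force: [-0.1, 0.5, 0.3]
finger_gap: 60.0
finger_force: 0.0
new0 0.79 px [314.1 225.6  50.3 139.5] c [424.7  58. ] mean [426.7  56.5] size [124.5  39.8] long axis deg -36.3
new0 0.77 px [ 51.6 363.8  42.2  24.4] c [480.6 336.1] mean [479.3 338.2] size [49.9 17.8] long axis deg -88.1
new0 0.75 px [142.3 300.1 114.3 112.1] c [464.9 216.3] mean [472.8 218.3] size [120.2  42.7] long axis deg 2.5
new0 0.66 px [ 22.4 272.3  44.8  62.4] c [556.7 295.9] mean [555.8 291.2] size [47.7 44.7] long axis deg -74.3
now [421.97   57.892 148.89 ] -37.60089787998948 j6 2.277347873678981 shift [ 0.043 -0.049  2.838] | 2.838479743632881 twist 0.002217234000058473
```

```bash
python3 -m jog '[[60,[0.05,-0.03,0.5],0],[60,[0,0,0.5],0],[60,[0,0,0.5],0],[60,[0,0,0.5],0],[60,[0,0,0.5],0],[60,[0,0,0.25],0],[60,[0,0,0.08],0],[60,[0,0,0],0],[15,[0,0,0],0],[15,[0,0,0],0],[15,[0,0,0],0],[15,[0,0,0],0],[15,[0,0,0],0],[15,[0,0,0],0],[15,[0,0,-0.4],0],[15,[0,0,-0.5],0],[15,[0,0,-0.5],0],[15,[0,0,-0.5],0],[15,[0,0,-0.5],0],[15,[0,0,-0.1],0]]' 25
python3 - <<'E'
from h import *
delta([588.6,-99.8,130],7)
E
```

```text
clock: 17.65
eef_pos: [426.1, 57.6, 135.0]
eef_rot: [-3.139, -0.003, -0.661]
wrist_force: [0.1, -0.3, -1.6]
finger_gap: 27.3
finger_force: 25.0
now [426.064  57.629 134.997] -37.84814029332669 j6 2.2805698503807137 shift [4.498 0.492 0.111] | 4.526667188537568 twist -0.24915633496292616
```

```bash
python3 -m jog '[[15,[0.45,0.049,0],0],[15,[0.45,0.049,0],0],[15,[0.45,0.049,0],0],[15,[0.45,0.049,0],0],[15,[0.45,0.049,0],0],[15,[0.45,0.049,0],0],[15,[0.45,0.049,0],0],[15,[0.45,0.049,0],0],[15,[0.45,0.049,0],0],[15,[0.45,0.049,0],0],[15,[0,0,0],-0.0415],[15,[0,0,0],-0.0415],[15,[0,0,0],-0.0415],[15,[0,0,0],-0.0415],[15,[0,0,0],-0.0415],[15,[0,0,0],-0.0415],[15,[0,0,0],0]]'
python3 - <<'E'
from h import *
im,K,T=snap("wrist","w6")
delta([588.6,-99.8,58.5],7)
# overlay predicted rack model: cradle line & base outline
c=np.array([577.8,-10.4]); a=np.radians(7); ex=np.array([np.cos(a),np.sin(a)]); ey=np.array([-ex[1],ex[0]])
def W(x,y,z): return np.r_[c+x*ex+y*ey,z]
v=im[:,:,::-1].copy()
for pts in ([W(-50,-130,8),W(50,-130,8),W(50,130,8),W(-50,130,8)],):
    cv2.polylines(v,[proj(pts,K,T).astype(int)],True,(0,255,0),1)
for s in(-1,1):
  tops=[W(s*37,y,75 if i%2==0 else 45) for i,y in enumerate(np.arange(-120,121,30))]
  cv2.polylines(v,[proj(tops,K,T).astype(int)],False,(0,0,255),1)
cv2.imwrite("pics/v6.png",v)
E
```

```text
clock: 19.35
eef_pos: [587.3, -99.7, 131.4]
eef_rot: [-3.141, 0.002, 0.124]
wrist_force: [0.1, 0.3, -1.4]
finger_gap: 27.7
finger_force: 25.0
now [587.366 -99.751 131.58 ] 6.811988332396609 j6 1.222215629206902 shift [0.027 0.005 1.462] | 1.4618119036269366 twist -0.0010445092644632817
```

View pics/v6.png

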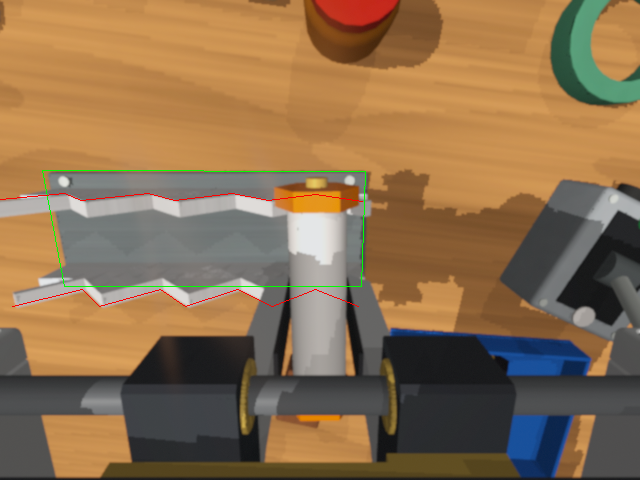

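The fitted rack outline matches the base (43–367, 171–287); the held tube hangs over the rightmost cradle. Lower it.

```bash
python3 -m jog '[[15,[0.02,0,0.4],0],[15,[0,0,0.4],0],[15,[0,0,0.3],0],[15,[0,0,0.2],0],[15,[0,0,0.1],0],[15,[0,0,0.04],0],[15,[0,0,0],0]]'
python3 -c "
from h import *
delta([425,58.5,7],7); print(read_state()['wrist_force'])"
```

```text
clock: 20.1
eef_pos: [588.9, -99.7, 61.2]
eef_rot: [3.141, -0.0, 0.121]
wrist_force: [0.5, 0.2, -1.7]
finger_gap: 27.5
finger_force: 25.0
now [588.95  -99.747  61.242] 6.948767557276789 j6 1.2204010037754467 shift [-2.872 -3.539  1.083] | 4.68459863968506 twist -0.0002846246817955805
[ 0.5  0.2 -1.7]
```

```bash
python3 -m jog '[[15,[0,0,0.04],0],[15,[0,0,0.02],0],[15,[0,0,0],0],[46,[0,0,0],0],[46,[0,0,0],0],[46,[0,0,0],0],[46,[0,0,0],0],[46,[0,0,-0.3],0],[46,[0,0,-0.5],0],[46,[0,0,-0.5],0],[46,[0,0,-0.5],0]]'
python3 - <<'E'
from h import *
snap("side"); K,T=campose("side")
look("side","new0",64,K,T)
snap("top","t7"); K,T=campose("top"); 
look("top","new0",40,K,T)
im,K,T=snap("wrist","w7")
look("wrist","new0",64.8,K,T)
delta([463.5,221.5,150],-1.5)
E
```

```text
clock: 21.2
eef_pos: [588.8, -99.7, 150.2]
eef_rot: [3.141, -0.001, 0.122]
wrist_force: [0.7, 0.2, -0.6]
finger_gap: 46.3
finger_force: 0.0
new0 0.91 px [240.  431.3  38.2  90.6] c [403.4 395.2] mean [399.5 398.4] size [131.5  35.3] long axis deg -40.8
new0 0.8 px [199.1 346.1  75.2  43.2] c [554.4 331.5] mean [551.4 332. ] size [129.5  39.8] long axis deg 7.2
new0 0.75 px [300.6 356.4  70.2  60.6] c [430.8 257.5] mean [427.7 258.5] size [128.   41.9] long axis deg -1.9
new0 0.73 px [360.8 216.2  64.4  38.3] c [589.7 -97.7] mean [ 585.7 -100.1] size [144.7  72.8] long axis deg 7.5
new0 0.79 px [225.7 288.5  19.8  55.4] c [460.8 217. ] mean [462.  216.8] size [118.1  36. ] long axis deg -0.7
new0 0.59 px [159.6 301.8  49.5  50.2] c [433.7 365.5] mean [433.7 364.7] size [118.3  37.4] long axis deg -41.5
new0 0.57 px [191.1 232.2  22.8  52.8] c [594.7 296.2] mean [594.4 296.1] size [121.5  37.2] long axis deg 8.2
new0 0.64 px [320.4 244.9  58.6 164.7] c [ 586.5 -101.9] mean [ 589.  -101.3] size [126.8  39. ] long axis deg 7.1
now [588.355 -99.634 147.339] 6.972028094773268 j6 1.2200212563280837 shift [-1.699 -6.678 -0.049] | 6.891234806140283 twist 0.04706682274874036
```

```bash
python3 -m jog '[[60,[-0.121,-0.477,0],0],[60,[-0.121,-0.477,0],0],[60,[-0.121,-0.477,0],0],[60,[-0.121,-0.477,0],0],[60,[-0.121,-0.477,0],0],[60,[-0.121,-0.477,0],0],[60,[-0.121,-0.477,0],0],[60,[-0.121,-0.477,0],0],[60,[-0.121,-0.477,0],0],[60,[-0.121,-0.477,0],0],[60,[-0.121,-0.477,0],0],[60,[-0.121,-0.477,0],0],[60,[-0.121,-0.477,0],0],[60,[-0.121,-0.477,0],0],[60,[0,0,0],0.047],[60,[0,0,0],0]]'
python3 - <<'E'
from h import *
im,K,T=snap("wrist","w8"); o=look("wrist","new0",17,K,T)
delta([463.5,221.5,7],-1.5)
E
```

```text
clock: 23.1
eef_pos: [463.6, 221.8, 147.2]
eef_rot: [3.141, 0.001, -0.028]
wrist_force: [-0.1, 0.7, -0.9]
finger_gap: 59.9
finger_force: 0.0
new0 0.93 px [316.7 233.9  46.6 140.7] c [461.9 220.2] mean [464.2 219.8] size [125.1  38.7] long axis deg -1.5
new0 0.72 px [150.9 268.3 108.6 122.2] c [432.1 372.1] mean [433.9 370.6] size [134.1  39.8] long axis deg -40.3
new0 0.63 px [210.2  71.9  74.4 141.9] c [591.2 296.5] mean [592.5 299.1] size [103.7  38.7] long axis deg 4.6
now [464.022 221.164 147.445] -1.2716759454305833 j6 1.9665578336010356 shift [-0.008 -0.008  2.809] | 2.808937119362791 twist 0.0012684669698300708
```

```bash
python3 -m jog '[[60,[0,0.02,0.5],0],[60,[0,0,0.5],0],[60,[0,0,0.5],0],[60,[0,0,0.5],0],[60,[0,0,0.5],0],[60,[0,0,0.23],0],[60,[0,0,0.07],0],[60,[0,0,0],0],[15,[0,0,0],0],[15,[0,0,0],0],[15,[0,0,0],0],[15,[0,0,0],0],[15,[0,0,0],0],[15,[0,0,0],0],[15,[0,0,-0.4],0],[15,[0,0,-0.5],0],[15,[0,0,-0.5],0],[15,[0,0,-0.5],0],[15,[0,0,-0.5],0],[15,[0,0,-0.1],0]]' 25
python3 - <<'E'
from h import *
delta([581.4,-40.2,130],7)
E
```

```text
clock: 25.2
eef_pos: [465.0, 220.8, 135.2]
eef_rot: [-3.14, -0.003, -0.026]
wrist_force: [0.8, 0.6, -2.6]
finger_gap: 27.4
finger_force: 25.0
now [464.976 220.784 135.157] -1.4855747773288508 j6 1.968877484582512 shift [2.463 5.158 0.104] | 5.716429389520054 twist -0.04714208209627139
```

```bash
python3 -m jog '[[15,[0.205,0.43,0],0],[15,[0.205,0.43,0],0],[15,[0.205,0.43,0],0],[15,[0.205,0.43,0],0],[15,[0.205,0.43,0],0],[15,[0.205,0.43,0],0],[15,[0.205,0.43,0],0],[15,[0.205,0.43,0],0],[15,[0.205,0.43,0],0],[15,[0.205,0.43,0],0],[15,[0.205,0.43,0],0],[15,[0.205,0.43,0],0],[15,[0,0,0],-0.047],[15,[0,0,0],0],[15,[0,0,0],0]]'
python3 -c "
from h import *
delta([581.4,-40.2,58],7)"
```

```text
clock: 26.7
eef_pos: [579.9, -40.4, 131.9]
eef_rot: [-3.141, 0.001, 0.118]
wrist_force: [-0.0, -0.7, -2.0]
finger_gap: 27.3
finger_force: 25.0
now [579.939 -40.409 131.918] 6.753500522185246 j6 1.320315914886958 shift [ 0.032 -0.     1.478] | 1.4786588587135967 twist -0.0013694415434152853
```

```bash
python3 -m jog '[[15,[0.03,0,0.4],0],[15,[0,0,0.4],0],[15,[0,0,0.3],0],[15,[0,0,0.2],0],[15,[0,0,0.1],0],[15,[0,0,0.06],0],[15,[0,0,0.04],0],[15,[0,0,0],0],[46,[0,0,0],0],[46,[0,0,0],0],[46,[0,0,0],0],[46,[0,0,0],0],[46,[0,0,-0.3],0],[46,[0,0,-0.5],0],[46,[0,0,-0.5],0],[46,[0,0,-0.5],0]]'
python3 - <<'E'
from h import *
snap("top","t9"); K,T=campose("top"); 
look("top","new0",40,K,T)
im,K,T=snap("wrist","w9")
look("wrist","new0",64.8,K,T)
delta([597,300,150],7)
E
```

```text
clock: 28.3
eef_pos: [581.9, -40.5, 150.2]
eef_rot: [3.141, -0.001, 0.122]
wrist_force: [0.9, -0.4, 0.5]
finger_gap: 46.1
finger_force: 0.0
new0 0.73 px [159.6 302.2  45.9  47.2] c [434.1 366. ] mean [433.5 364.4] size [118.   37.2] long axis deg -42.3
new0 0.65 px [192.7 231.7  21.7  54.2] c [593.9 295.1] mean [594.4 295.7] size [119.4  34.1] long axis deg 6.3
new0 0.86 px [401.5 245.6  52.7 157. ] c [ 587.9 -103.5] mean [ 601.5 -101. ] size [124.5  38.7] long axis deg 9.3
new0 0.85 px [314.9 248.2  53.9 163.4] c [579.2 -42. ] mean [582.1 -41.7] size [126.4  38.7] long axis deg 7.2
now [581.998 -40.492 148.815] 6.972255461151674 j6 1.316863766508734 shift [ 1.124 -6.723 -0.024] | 6.816493090735231 twist -0.00015413632693513554
```

```bash
python3 -m jog '[[60,[0.08,-0.48,0],0],[60,[0.08,-0.48,0],0],[60,[0.08,-0.48,0],0],[60,[0.08,-0.48,0],0],[60,[0.08,-0.48,0],0],[60,[0.08,-0.48,0],0],[60,[0.08,-0.48,0],0],[60,[0.08,-0.48,0],0],[60,[0.08,-0.48,0],0],[60,[0.08,-0.48,0],0],[60,[0.08,-0.48,0],0],[60,[0.08,-0.48,0],0],[60,[0.08,-0.48,0],0],[60,[0.08,-0.48,0],0],[60,[0,0,0],0]]'
python3 - <<'E'
from h import *
im,K,T=snap("wrist","w10"); o=look("wrist","new0",17,K,T)
delta([597,300,7],7)
E
```

```text
clock: 30.0
eef_pos: [595.8, 302.1, 146.5]
eef_rot: [3.141, 0.002, 0.124]
wrist_force: [-0.2, 0.6, -1.4]
finger_gap: 59.9
finger_force: 0.0
new0 0.97 px [261.9 354.6  42.5  37.5] c [467.3 336.5] mean [468.8 339.7] size [50. 35.] long axis deg -12.0
now [596.263 299.523 146.901] 7.007348723931108 j6 1.8592428815050959 shift [ 0.02  -0.01   2.798] | 2.7980836617425564 twist 4.0826244061678255e-05
```

View pics/w10.png

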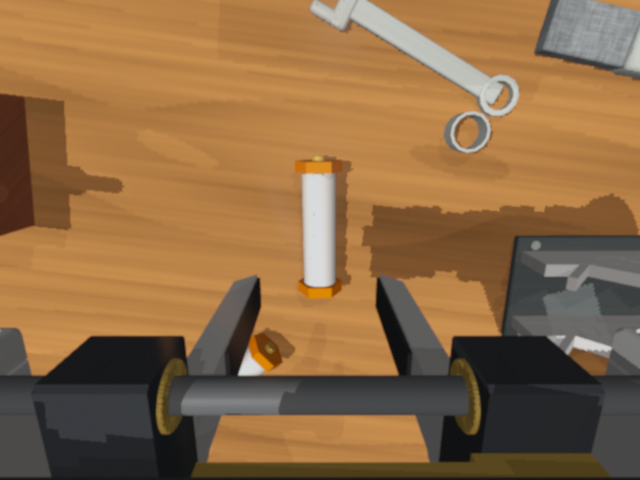

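Tube is centred at (319,228) between the fingers, ends at rows 157 and 297 (network just missed it).

```bash
python3 -m jog '[[60,[0.05,0,0.5],0],[60,[0,0,0.5],0],[60,[0,0,0.5],0],[60,[0,0,0.5],0],[60,[0,0,0.5],0],[60,[0,0,0.22],0],[60,[0,0,0.06],0],[60,[0,0,0],0],[15,[0,0,0],0],[15,[0,0,0],0],[15,[0,0,0],0],[15,[0,0,0],0],[15,[0,0,0],0],[15,[0,0,0],0],[15,[0,0,-0.4],0],[15,[0,0,-0.5],0],[15,[0,0,-0.5],0],[15,[0,0,-0.5],0],[15,[0,0,-0.5],0],[15,[0,0,-0.1],0]]' 25
python3 - <<'E'
from h import *
delta([574.2,19.4,130],7)
E
```

```text
clock: 32.1
eef_pos: [600.0, 300.5, 136.7]
eef_rot: [-3.141, -0.004, 0.122]
wrist_force: [-0.3, 0.2, -2.4]
finger_gap: 27.5
finger_force: 25.0
now [600.049 300.488 136.717] 6.969754018660333 j6 1.8588793054462163 shift [-1.196  5.518  0.124] | 5.6470773568122725 twist -0.000168033229664783
```

```bash
python3 -m jog '[[15,[-0.1,0.46,0],0],[15,[-0.1,0.46,0],0],[15,[-0.1,0.46,0],0],[15,[-0.1,0.46,0],0],[15,[-0.1,0.46,0],0],[15,[-0.1,0.46,0],0],[15,[-0.1,0.46,0],0],[15,[-0.1,0.46,0],0],[15,[-0.1,0.46,0],0],[15,[-0.1,0.46,0],0],[15,[-0.1,0.46,0],0],[15,[-0.1,0.46,0],0],[15,[0,0,0],0],[15,[0,0,0],0]]'
python3 -c "
from h import *
delta([574.2,19.4,58],7)
K,T=campose('top'); im=camera('top'); look('top','new0',17,K,T)"
```

```text
clock: 33.5
eef_pos: [572.7, 18.8, 133.0]
eef_rot: [-3.141, 0.001, 0.121]
wrist_force: [0.1, -0.1, -2.3]
finger_gap: 27.2
finger_force: 25.0
now [572.732  18.763 132.957] 6.919699886671633 j6 1.4187406060579772 shift [ 0.033 -0.009  1.499] | 1.4994858934902235 twist -0.0004461117407131275
new0 0.93 px [158.7 303.1  50.7  49.1] c [433.2 372.2] mean [433.5 371.4] size [120.1  36.4] long axis deg -41.5
new0 0.68 px [457.2 223.1  51.3  55.3] c [ 603.8 -320.8] mean [ 601.3 -320.3] size [120.   90.9] long axis deg -17.1
new0 0.56 px [370.6 228.   19.6  53.8] c [ 597.5 -111.3] mean [ 591.5 -107.5] size [125.7  39.4] long axis deg 0.9
```

```bash
python3 -m jog '[[15,[0.03,-0.01,0.4],0],[15,[0,0,0.4],0],[15,[0,0,0.3],0],[15,[0,0,0.2],0],[15,[0,0,0.1],0],[15,[0,0,0.06],0],[15,[0,0,0.05],0],[15,[0,0,0],0],[46,[0,0,0],0],[46,[0,0,0],0],[46,[0,0,0],0],[46,[0,0,0],0],[46,[0,0,-0.3],0],[46,[0,0,-0.5],0],[46,[0,0,-0.5],0],[46,[0,0,-0.5],0]]'
python3 - <<'E'
from h import *
im,K,T=snap("wrist","w11")
look("wrist","new0",64.8,K,T)
delta([433,371.5,150],139)
E
```

```text
clock: 35.2
eef_pos: [574.6, 19.5, 150.7]
eef_rot: [3.141, -0.001, 0.122]
wrist_force: [0.5, -0.2, 0.9]
finger_gap: 45.8
finger_force: 0.0
new0 0.83 px [315.2 244.8  56.3 160.9] c [572.5  17.5] mean [575.1  17.9] size [126.   39.1] long axis deg 7.2
new0 0.81 px [401.2 245.2  50.1 161.4] c [581.1 -43.8] mean [593.5 -41.6] size [125.6  38.4] long axis deg 9.4
new0 0.77 px [481.2 245.2  70.3 162. ] c [ 585.9 -101.7] mean [ 589.1 -101.6] size [127.2  39.3] long axis deg 7.3
now [576.072  19.545 153.121] 6.972354395035623 j6 1.4194659194982127 shift [-1.986 -7.334  0.043] | 7.598735563363728 twist 0.2665130799724201
```

```bash
python3 -m jog '[[60,[-0.132,-0.489,0],0],[60,[-0.132,-0.489,0],0],[60,[-0.132,-0.489,0],0],[60,[-0.132,-0.489,0],0],[60,[-0.132,-0.489,0],0],[60,[-0.132,-0.489,0],0],[60,[-0.132,-0.489,0],0],[60,[-0.132,-0.489,0],0],[60,[-0.132,-0.489,0],0],[60,[-0.132,-0.489,0],0],[60,[-0.132,-0.489,0],0],[60,[-0.132,-0.489,0],0],[60,[-0.132,-0.489,0],0],[60,[-0.132,-0.489,0],0],[60,[-0.132,-0.489,0],0]]'
python3 -m jog '[[60,[0,0,0],-0.0431],[60,[0,0,0],-0.0431],[60,[0,0,0],-0.0431],[60,[0,0,0],-0.0431],[60,[0,0,0],-0.0431],[60,[0,0,0],-0.0431],[60,[0,0,0],-0.0431],[60,[0,0,0],-0.0431],[60,[0,0,0],-0.0431],[60,[0,0,0],-0.0431],[60,[0,0,0],-0.0431],[60,[0,0,0],-0.0431],[60,[0,0,0],-0.0431],[60,[0,0,0],-0.0431],[60,[0,0,0],-0.0431],[60,[0,0,0],-0.0431],[60,[0,0,0],-0.0431],[60,[0,0,0],0]]'
python3 - <<'E'
from h import *
im,K,T=snap("wrist","w12"); o=look("wrist","new0",17,K,T)
delta([433,371.5,7],139)
E
```

```text
clock: 36.8
eef_pos: [431.1, 372.4, 148.6]
eef_rot: [3.141, 0.0, 0.122]
wrist_force: [-0.4, -0.4, 0.1]
finger_gap: 60.4
finger_force: 0.0
clock: 38.6
eef_pos: [431.6, 371.5, 148.6]
eef_rot: [-3.141, -0.0, 2.426]
wrist_force: [-0.4, -0.5, -0.5]
finger_gap: 59.9
finger_force: 0.0
new0 0.78 px [320.2 232.4  49.6 136.7] c [434.4 368.4] mean [432.8 370.2] size [124.9  38.9] long axis deg -40.9
now [431.703 371.547 148.557] 138.62426628912647 j6 -0.2023225860805874 shift [-0.02   0.017  2.831] | 2.831265901134264 twist -0.00208740950485296
```

```bash
python3 -m jog '[[60,[-0.03,0,0.5],0],[60,[0,0,0.5],0],[60,[0,0,0.5],0],[60,[0,0,0.5],0],[60,[0,0,0.5],0],[60,[0,0,0.25],0],[60,[0,0,0.07],0],[60,[0,0,0],0],[15,[0,0,0],0],[15,[0,0,0],0],[15,[0,0,0],0],[15,[0,0,0],0],[15,[0,0,0],0],[15,[0,0,0],0],[15,[0,0,-0.4],0],[15,[0,0,-0.5],0],[15,[0,0,-0.5],0],[15,[0,0,-0.5],0],[15,[0,0,-0.5],0],[15,[0,0,-0.1],0]]' 25
python3 - <<'E'
from h import *
delta([567,79,130],187)
E
```

```text
clock: 40.7
eef_pos: [433.6, 371.1, 134.8]
eef_rot: [3.138, 0.001, 2.424]
wrist_force: [0.3, -0.4, -1.7]
finger_gap: 27.0
finger_force: 25.0
now [433.583 371.14  134.797] 138.85654406009724 j6 -0.2089254050035209 shift [-5.854 -2.645  0.091] | 6.4239791300245725 twist -0.26746364411057094
```

```bash
python3 -m jog '[[15,[-0.45,-0.2035,0],0],[15,[-0.45,-0.2035,0],0],[15,[-0.45,-0.2035,0],0],[15,[-0.45,-0.2035,0],0],[15,[-0.45,-0.2035,0],0],[15,[-0.45,-0.2035,0],0],[15,[-0.45,-0.2035,0],0],[15,[-0.45,-0.2035,0],0],[15,[-0.45,-0.2035,0],0],[15,[-0.45,-0.2035,0],0],[15,[-0.45,-0.2035,0],0],[15,[-0.45,-0.2035,0],0],[15,[-0.45,-0.2035,0],0],[15,[0,0,0],-0.0446],[15,[0,0,0],-0.0446],[15,[0,0,0],-0.0446],[15,[0,0,0],-0.0446],[15,[0,0,0],-0.0446],[15,[0,0,0],-0.0446],[15,[0,0,0],0]]'
python3 -c "
from h import *
delta([567,79,58],187)"
```

```text
clock: 42.7
eef_pos: [565.7, 78.5, 131.1]
eef_rot: [3.142, -0.002, -3.017]
wrist_force: [-0.4, -0.3, -2.1]
finger_gap: 27.5
finger_force: 25.0
now [565.651  78.494 131.099] -172.8422661415786 j6 -1.6219653636980063 shift [-0.031  0.007  1.462] | 1.4622641364100883 twist 0.000876299213452272
```

```bash
python3 -m jog '[[15,[-0.03,0,0.4],0],[15,[0,0,0.4],0],[15,[0,0,0.3],0],[15,[0,0,0.2],0],[15,[0,0,0.1],0],[15,[0,0,0.05],0],[15,[0,0,0.03],0],[15,[0,0,0],0],[46,[0,0,0],0],[46,[0,0,0],0],[46,[0,0,0],0],[46,[0,0,0],0],[46,[0,0,-0.3],0],[46,[0,0,-0.5],0],[46,[0,0,-0.5],0],[46,[0,0,-0.5],0],[20,[0,0,-0.5],0],[20,[0,0,-0.5],0],[0,[0,0,-0.5],0]]'
python3 - <<'E'
from h import *
im,K,T=snap("wrist","w13")
look("wrist","new0",64.8,K,T)
snap("side","s13"); K,T=campose("side"); look("side","new0",64.8,K,T)
delta([540,-300,220])
E
```

```text
clock: 44.6
eef_pos: [567.5, 78.7, 225.8]
eef_rot: [-3.142, 0.001, -3.019]
wrist_force: [0.8, -0.6, 1.1]
finger_gap: 24.9
finger_force: 0.0
new0 0.93 px [127.1 220.6  59.  130.4] c [ 589.3 -101.6] mean [ 587.5 -102.4] size [125.  40.] long axis deg 7.2
new0 0.83 px [252.9 221.2  48.8 130.5] c [575.   17.2] mean [573.2  16.9] size [124.   38.5] long axis deg 7.2
new0 0.81 px [188.2 222.   51.4 129.8] c [582.  -42.4] mean [580.3 -42.9] size [125.   39.5] long axis deg 7.3
new0 0.79 px [318.2 222.2  44.4 126.1] c [569.   76.8] mean [566.8  76.6] size [125.1  39.8] long axis deg 7.7
new0 0.84 px [308.6 261.2  69.9  37.2] c [567.7  78.2] mean [564.6  79.6] size [137.6  55.9] long axis deg 5.7
new0 0.83 px [345.  233.4  69.3  38.7] c [582.3 -41.9] mean [577.8 -40.2] size [146.4  69.8] long axis deg 3.6
new0 0.59 px [363.6 216.1  59.4  36.6] c [588.2 -98.2] mean [583.6 -99.7] size [139.5  69.8] long axis deg 7.4
new0 0.56 px [328.1 242.7  66.1  38.2] c [575.   19.3] mean [572.7  19.2] size [141.1  60.7] long axis deg 7.1
now [567.577  78.717 224.226] -172.97421205266144 j6 -1.6195285271331583 shift [ 1.474 -7.45   0.083] | 7.594859771554915 twist None
```

View pics/s13.png

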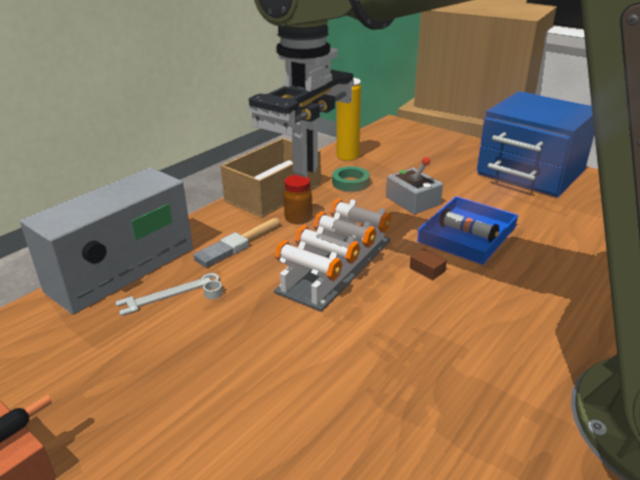

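View pics/w13.png

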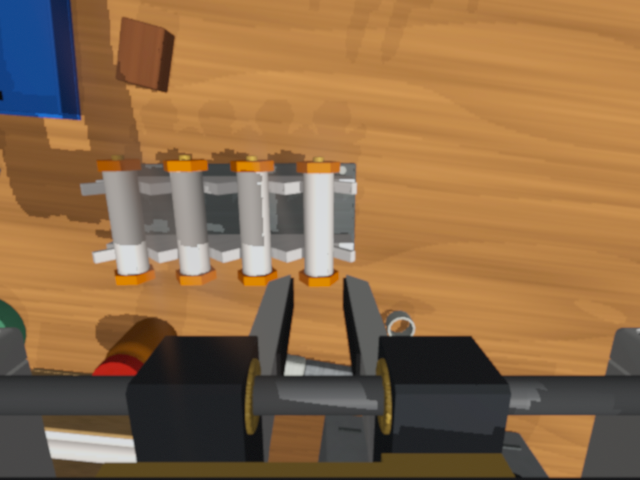

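All four new tubes sit across both bars (cols 130–320, rows 160–280 in the wrist view), welded tube in the tray, jar standing, toggle off. Now switch on.

```bash
python3 -m jog '[[0,[0.092,-0.4656,0],0],[0,[0.092,-0.4656,0],0],[0,[0.092,-0.4656,0],0],[0,[0.092,-0.4656,0],0],[0,[0.092,-0.4656,0],0],[0,[0.092,-0.4656,0],0],[0,[0.092,-0.4656,0],0],[0,[0.092,-0.4656,0],0],[0,[0.092,-0.4656,0],0],[0,[0.092,-0.4656,0],0],[0,[0.092,-0.4656,0],0],[0,[0.092,-0.4656,0],0],[0,[0.092,-0.4656,0],0],[0,[0.092,-0.4656,0],0],[0,[0.092,-0.4656,0],0],[0,[0.092,-0.4656,0],0],[0,[0,0,0],0.0453],[0,[0,0,0],0.0453],[0,[0,0,0],0.0453],[0,[0,0,0],0]]'
python3 - <<'E'
from h import *
im,K,T=snap("wrist","w14"); look("wrist","isolator_tip",109,K,T)
h=cv2.cvtColor(im,cv2.COLOR_RGB2HSV)
m=cv2.inRange(h,(0,170,120),(8,255,255)); n,_,st,c=cv2.connectedComponentsWithStats(m)
for i in range(1,n):
    if st[i,4]>60: print(c[i],st[i,4],unproj(c[i],109,K,T))
delta([539.3,-299.3,98],162.5)
E
```

```text
clock: 46.8
eef_pos: [539.8, -299.8, 222.5]
eef_rot: [3.141, -0.002, 2.835]
wrist_force: [0.6, 0.3, -0.9]
finger_gap: 0.5
finger_force: 0.0
isolator_tip 0.6 px [321.6 269.6  21.4  16.2] c [ 567.4 -308.3] mean [ 567.5 -308.3] size [16.8 13.3] long axis deg 72.5
[320.5 269.7] 229 [[ 568.5 -308.2]]
[580.8 362.5] 1298 [[ 723.6 -111. ]]
now [ 539.915 -299.819  222.838] 162.8112276093476 j6 -1.8369929843670554 shift [0.012 0.006 2.497] | 2.4968212880140626 twist 0.0017290422741533954
```

```bash
python3 -m jog '[[0,[0,0,0.5],0],[0,[0,0,0.5],0],[0,[0,0,0.5],0],[0,[0,0,0.5],0],[0,[0,0,0.48],0],[0,[0,0,0],0]]' 
python3 -m jog '[[0,[-0.15,0,0],0],[0,[-0.15,0,0],0],[0,[-0.1,0,0],0],[0,[-0.1,0,0],0],[0,[-0.1,0,0],0],[0,[-0.1,0,0],0],[0,[-0.1,0,0],0],[0,[-0.1,0,0],0],[0,[-0.1,0,0],0],[0,[-0.1,0,0],0],[0,[-0.05,0,0],0],[0,[0,0,0],0],[0,[0.3,0,0],0],[0,[0.3,0,0],0],[0,[0,0,-0.6],0],[0,[0,0,-0.6],0],[0,[0,0,-0.6],0],[0,[0,0,-0.6],0],[0,[0,0,0],0]]'
python3 - <<'E'
from h import *
im,K,T=snap("wrist"); t,_,_=snap("top"); s,_,_=snap("side")
cv2.imwrite("pics/m15.png",np.hstack([cv2.resize(im,(400,300)),cv2.resize(s[120:345,230:530],(400,300))])[:,:,::-1])
h=cv2.cvtColor(im,cv2.COLOR_RGB2HSV)
m=cv2.inRange(h,(0,170,120),(8,255,255)); n,_,st,c=cv2.connectedComponentsWithStats(m)
for i in range(1,n):
    if st[i,4]>60: print(c[i],st[i,4],unproj(c[i],109,K,T))
E
```

```text
clock: 47.5
eef_pos: [538.7, -299.0, 96.1]
eef_rot: [3.14, -0.006, 2.841]
wrist_force: [0.3, -0.5, 0.6]
finger_gap: 0.6
finger_force: 0.0
clock: 49.4
eef_pos: [567.3, -308.9, 224.2]
eef_rot: [-3.14, 0.007, 2.837]
wrist_force: [0.0, -0.2, 0.7]
finger_gap: 0.3
finger_force: 0.0
[584.3 341.8] 2163 [[ 733.  -113.5]]
```

View pics/m15.png

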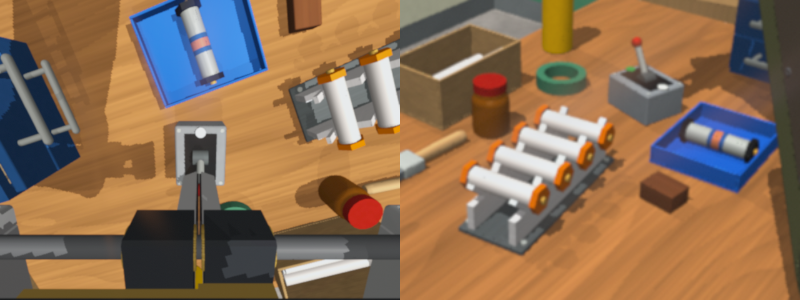

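The toggle leans away from the white dot (red ball at (637,42) in the right crop), so it is on. All the tubes are in place and the jar is standing.

```bash
python3 -c "
from cell import *
print(sign_off())"
```

```text
the job is handed in; nothing more can be done
None
```

I switched the isolator off, laid the one welded tube in the tray and the four new tubes in a cradle each, and switched the isolator back on. The jar is still standing. I handed the job in at about 49 s; sign-off returned no pass or fail result.

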